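# Build up the mirror tower and set the lens

## Task

Build the mirror tower on the square base from the bottom up: first the square linear stage, centred and with its sides in line with the base's, then the round rotation stage centred on it, then the mirror mount centred on top. Also stand the lens holder upright in the middle of the round pedestal (before or after, as you like). Set things down rather than dropping the optics, and leave the solvent bottle and the spare post holder where they stand.

Things in the scene. Friction and masses are not known exactly. Their poses are not given: they have to be found in the camera images.
- linear_stage_center (a point): Square linear stage, loose: black block 60 x 60 mm, 36 mm tall, steel line round its middle; a steel micrometer (16 mm across, axis 18 mm up) sticks out 30 mm from its +x side, so grip it across y. 0.25 to 0.5 kg. Point: centre of the block, 18 mm above its underside; z up. Lies at any yaw. Any of the four ways round on the base is right.
- rotation_stage_center (a point): Round rotation stage, loose: black drum 50 mm in diameter, 36 mm tall, steel line round its middle and a dial of white ticks on its flat top. 0.15 to 0.3 kg. The point is its centre, 18 mm above its underside; z is up. Its yaw does not matter.
- mirror_mount_center (a point): Mirror mount, loose, 56 mm tall: black foot 36 (x) x 32 (y) x 10 mm under an upright black plate 14 mm thick (x) and 42 mm wide (y); silver disc on its -x face, two brass knobs (8 mm long, below 21 mm height) on its +x face. Grip the plate across x, above 24 mm. 0.1 to 0.18 kg. Point: plate mid-plane, 28 mm above the underside; z up. Its yaw on the tower does not matter.
- lens_holder_center (a point): Lens holder, loose, 56 mm tall: round brass foot 36 mm in diameter and 12 mm tall carrying an upright black ring 44 mm in diameter and 14 mm thick (along x) with a glass lens in it, ring centre 34 mm up. Grip the ring across x. About 0.075 to 0.135 kg. The point is on the ring's mid-plane, 28 mm above the underside; z is up. Its yaw on the pedestal does not matter.
- square_base_top (a point): Square base, bolted down: steel block 48 x 48 mm, top 22 mm above the table, on a flange 72 x 72 x 6 mm. The point is the centre of its top face; x and y run along its sides.
- round_pedestal_top (a point): Round pedestal, bolted down: steel pillar 42 mm in diameter, top 30 mm above the table, on a round flange 64 mm in diameter and 8 mm thick. The point is the centre of its top face.
- solvent_bottle: Bystander, loose: small amber bottle with a white cap, 30 mm in diameter, 75 mm tall, upright on the table. Origin at the centre of its underside. Leave it where it stands.
- post_holder: Bystander, loose: spare post holder, black cylinder 26 mm in diameter and 50 mm tall with a steel rod 13 mm thick rising 30 mm more and a small brass thumbscrew sticking out 6 mm from its +x side. Origin at the centre of its underside. Leave it where it stands.
Not all that is in view belongs to the job. Leave any purple look-alike of the part that bears linear_stage_center alone. Leave any orange look-alike of the part that bears rotation_stage_center alone.

How it is judged:
By the outcome, as a careful person would: the job done as asked, in the order asked, and still so for the second after the job is handed in, with the robot touching nothing.
It also fails if it takes over 112 s, if anything falls off the work surface, if the arm or the gripper's body presses on something with over 40 N, if the wrist force passes 120 N, or if a joint passes its speed limit or range.

## Robot

A 7-joint arm with a two-finger parallel gripper is mounted at the origin on the work surface. World frame = base frame: x ahead of the robot, y to its left, z up, the work surface at z = 0. Lengths are in m, angles in rad, forces in N, time in s.
With the tool pointing down it reaches from about 0.425 to 0.925 m from the base axis. Payload 6.8 kg.
Tool frame: the origin (TCP) lies on the centre line of the jaws, within the pads' length; the fingertips stand 19 mm ahead of it and the grasp point (between the pads) is the TCP (r.tip_extent is the y of the fingertips in the tool frame, in m); y points along the fingers, z is the direction in which the jaws open and shut, and the axes are right-handed (so a half turn about y gives the same grasp; the last joint's range is limited). The gripper opens to 85 mm and grips with 20 to 120 N. Pads are 22 mm wide; open, the fingers measure 114 mm over their backs; the gripper's body (76 mm by 85 mm) begins 54 mm behind the grasp point. The pads swing forward as they close: fully open they stand 13 mm farther back than shut.
Start: joints at [-1.381, 0.477, 0.022, 1.555, -0.011, 1.109, -0.083], TCP at [0.198, 0.645, 0.25] pointing down, gripper open.
Joint ranges: [-2.96, 2.96], [-0.34, 2.1], [-1.41, 1.46], [0.24, 2.44], [-1.37, 4.51], [0.17, 1.92], [-2.96, 2.96]. Speed limits (rad/s): [2.39, 2.39, 3.14, 3.14, 3.14, 3.14, 3.14].

## Interface

Orientations are given as a rotation vector (axis times angle).
In Python, from bench import r gives the robot as it stands. The module is installed in compiled form; this text tells all that it offers.
- The arm moves only by the tool jog_arm, never from a script. Its argument "motion" is a list of rows, each a list of 3 entries, a list of its own where there are three numbers: the opening, from 0 (shut) to 1 (fully open), then the shift along the tool's x, y, z in m, then the turn, a rotation vector about the tool's x, y, z in degrees. A call has 1 to 10 rows; each row shifts and turns the commanded pose from where the row before left it, along the tool's axes as they then stand; what a row does not reach is not made up. A row lasts 1/12 s, in which the tool goes at most 41.7 mm and 7.16 degrees, less where a joint would pass 70% of its speed; a pose out of reach is approached as far as the arm can. A call with a gripper value outside its range is refused whole. The fingers move at their own pace and stop on an object; "force" is the grip in N (left out, the last holds). Time passes only in rows, so rows that do not move let the fingers close. It gives the time, the measured TCP pose, the force and the opening at its end, in the units of the state.
- r.get_obs(): the state, without advancing time (a new reading comes with each control period).
- r.grab_frame(name): name is "scene" or "top" or "wrist"; returns a dict with "image" (480x640x3 uint8, red, green, blue), "range_z" (480x640 float32, m along the optical axis (not along the pixel's ray), 0 where there is no reading), "fx", "fy", "cx", "cy" (pixels), "xyz" and "orientation" of the camera in the world. Camera axes: x right, y down, z forward; pixel columns grow to the right and rows downward; lengths in m; the calibration is good to about 2 mm. A picture is of the moment at which its call begins.
- r.hand_in(): hands the job in, once; it reports no verdict.
The state is a dict: "clock": time; "joints": joint angles; "qvel": joint speeds; "tau": joint torques, N m; "tcp_pos": TCP position; "orientation": TCP orientation; "contact_force": force on the tool from outside, world axes, zero at the start; "moment": the same for the moment, N m; "grip_width": finger opening in m.
Only numpy, scipy, OpenCV 4.12 (cv2) and the standard library are available. Lean on these libraries where they do the work, as an engineer would, in place of code of your own. Each camera call takes 0.05 s, during which the arm holds its last target.

## Working session

There is one attempt and no reset: what is moved stays moved. The work goes in short steps, Python scripts to look and compute and a tool call to move; the robot and the scene stay as the last step left them, time stands still between calls to the robot, and variables do not carry over. Pictures are saved under pics/ and viewed, and the job is handed in when it is done.

Besides the shell and the picture viewer there is one more tool, called after "Call:" by a JSON object that holds its "fn" and its "kwargs". jog_arm: Moves the arm, as the interface text tells. Its arguments: {"type":"object","properties":{"motion":{"type":"array","items":{"type":"array"}},"force":{"type":"number"}},"required":["motion"]}

```bash
ls; mkdir -p pics; cat > h.py <<'E'
import numpy as np, cv2
from scipy.spatial.transform import Rotation as R
from bench import r
def grab(n,tag):
    f=r.grab_frame(n); cv2.imwrite(f'pics/{tag}.png',f['image'][:,:,::-1]); np.savez(f'pics/{tag}.npz',**f); return f
def cloud(f):
    z=np.asarray(f['range_z']); v,u=np.mgrid[:480,:640]
    p=np.stack([(u-f['cx'])/f['fx']*z,(v-f['cy'])/f['fy']*z,z],-1)
    o=np.asarray(f['orientation']); M=R.from_rotvec(o) if o.size==3 else R.from_matrix(o)
    w=p@M.as_matrix().T+np.asarray(f['xyz']); w[z==0]=np.nan; return w
E
python3 - <<'E'
from h import *
for n in ['scene','top']:
    f=grab(n,n+'0'); print(n,f['xyz'],f['orientation'],f['fx'],f['cx'],f['cy'])
print(r.get_obs(), r.tip_extent)
E
```

```text
pics
scene [ 1.07644445 -0.01608929  0.69928249] [-1.76090819 -1.79630751  0.70169803] 481.2943094835409 327.3693841795831 239.13328464444223
top [0.34869352 0.00649774 1.25737522] [-2.15237187  2.17717793 -0.12123587] 600.8683620959846 309.82121613313797 236.5272312375264
{'clock': 0.1, 'joints': array([-1.38104696,  0.47773214,  0.0223423 ,  1.55634028, -0.01154182,
        1.10928986, -0.08311962]), 'qvel': array([-4.63877937e-04, -3.29230632e-03, -2.96624876e-04, -4.71826428e-03,
        1.90039378e-03, -1.66967290e-03,  6.30390443e-05]), 'tau': array([ 4.15622868e-03, -5.97762001e+01,  1.61346562e+00, -2.81952006e+01,
        1.28868016e-02,  4.96208319e-03,  3.44704574e-05]), 'tcp_pos': array([0.19793983, 0.64480649, 0.24941822]), 'orientation': array([-1.5597602 ,  0.23396816, -0.23371267]), 'contact_force': array([ 0.48690072,  0.79948734, -0.22518345]), 'moment': array([ 0.03479355, -0.01615987,  0.01570039]), 'grip_width': 0.08565159123371009} 0.019
```

View pics/top0.png

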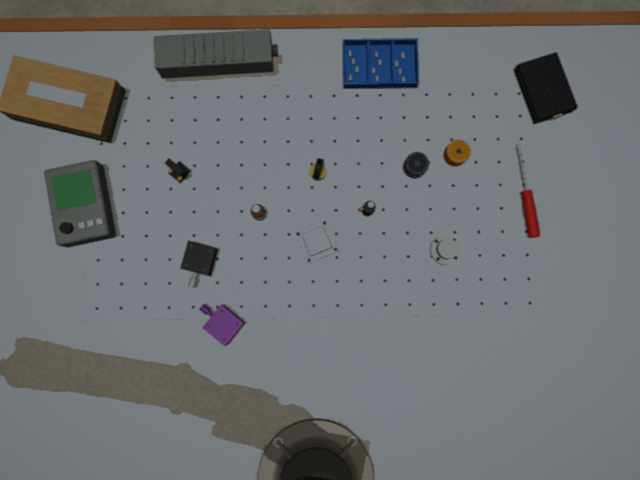

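View pics/scene0.png

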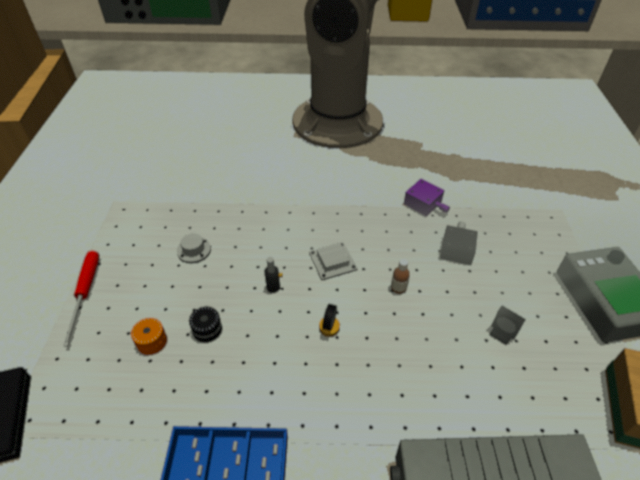

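```bash
python3 - <<'E'
from h import *
f=dict(np.load('pics/top0.npz')); w=cloud(f)
reg={'mirror':(178,170),'lens':(318,168),'rot':(416,165),'orange':(457,152),'bottle':(258,212),'base':(317,241),'post':(368,208),'ped':(446,250),'lin':(200,258)}
for k,(u,v) in reg.items():
    s=w[v-32:v+33,u-32:u+33].reshape(-1,3); print(k, np.round(w[v,u],3), 'zmax',np.round(np.nanmax(s[:,2]),3))
z=w[...,2]; print('table',np.nanmedian(z[100:300,120:520]))
im=f['image'][:,:,::-1]
for t,(a,b,c,d) in {'a':(130,290,160,300),'b':(130,280,295,485)}.items():
    s=im[a:b,c:d]; cv2.imwrite(f'pics/top0{t}.png',cv2.resize(s,None,fx=4,fy=4,interpolation=cv2.INTER_CUBIC))
E
```

```text
mirror [0.622 0.272 0.055] zmax 0.062
lens [ 0.623 -0.014  0.057] zmax 0.06
rot [ 0.631 -0.217  0.036] zmax 0.043
orange [ 0.657 -0.303  0.038] zmax 0.045
bottle [0.532 0.108 0.065] zmax 0.079
base [ 0.477 -0.01   0.022] zmax 0.03
post [ 0.538 -0.113  0.062] zmax 0.085
ped [ 0.454 -0.274  0.031] zmax 0.037
lin [0.443 0.229 0.036] zmax 0.044
table 0.0006413203545883039
```

View pics/top0a.png

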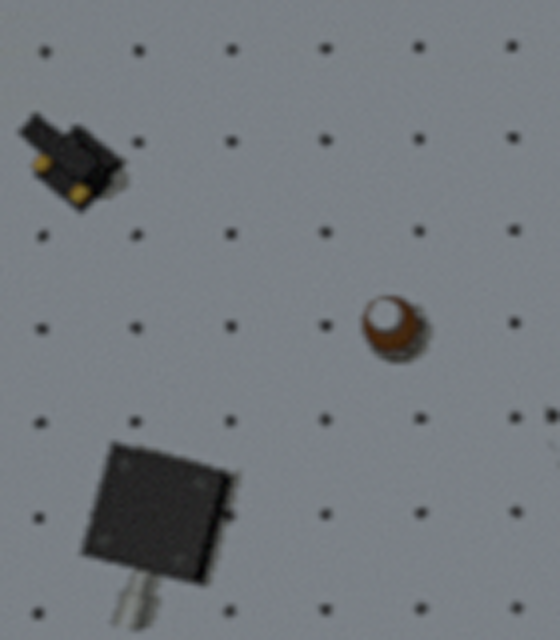

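View pics/top0b.png

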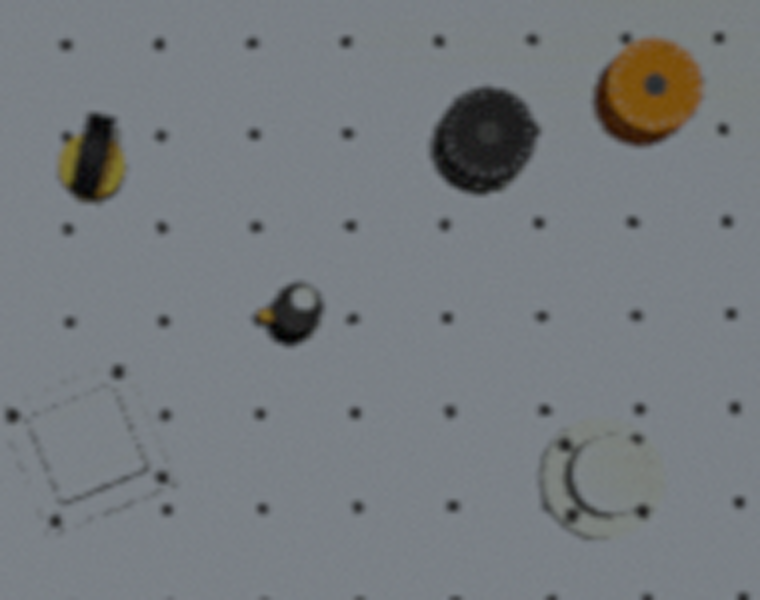

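```bash
cat >> h.py <<'E'
def sl(w,c,rad,z0,z1):
    m=(np.hypot(w[...,0]-c[0],w[...,1]-c[1])<rad)&(w[...,2]>z0)&(w[...,2]<z1); return w[m]
def rect(p):
    return cv2.minAreaRect((p[:,:2]*1000).astype(np.float32))
def circ(p):
    c,rr=cv2.minEnclosingCircle((p[:,:2]*1000).astype(np.float32)); return c,rr
E
python3 - <<'E'
from h import *
for n in ['top0','scene0']:
    f=dict(np.load(f'pics/{n}.npz')); w=cloud(f)
    def go(k,c,rad,z0,z1):
        p=sl(w,c,rad,z0,z1)
        if len(p)<5: print(n,k,len(p)); return
        print(n,k,len(p),'mean',np.round(p.mean(0)*1000,1),'med z',np.round(np.median(p[:,2])*1000,1),'rect',np.round(np.r_[rect(p)[0],rect(p)[1],rect(p)[2]],1),'circ',np.round(np.r_[circ(p)[0],circ(p)[1]],1))
    go('lin',(.443,.229),.05,.030,.045)
    go('rot',(.631,-.217),.04,.030,.045)
    go('mirror',(.622,.272),.04,.045,.065)
    go('lens',(.623,-.014),.04,.045,.065)
    go('base',(.477,-.01),.05,.015,.03)
    go('baseflange',(.477,-.01),.06,.003,.03)
    go('ped',(.454,-.274),.04,.022,.04)
    go('post',(.538,-.113),.04,.06,.09)
    go('bottle',(.532,.108),.04,.05,.09)
    print('table',np.nanmedian(w[...,2][200:300,250:400]))
E
```

```text
top0 lin 864 mean [443.9 233.9  36. ] med z 36.0 rect [437.1 235.8  61.1  74.   75.1] circ [442.2 233.8  42.4]
top0 rot 451 mean [ 635.1 -217.7   36.3] med z 36.2 rect [ 635.7 -218.1   48.1   49.3   31. ] circ [ 636.1 -218.1   25.7]
top0 mirror 154 mean [628.7 279.1  55.6] med z 56.0 rect [629.9 280.3  42.9  14.7  50.4] circ [628.9 281.   21.9]
top0 lens 117 mean [625.8 -12.4  53. ] med z 53.4 rect [627.3 -12.9  13.9  37.9  74.2] circ [627.1 -13.   19.2]
top0 base 539 mean [477.9  -8.2  21.9] med z 21.9 rect [478.   -8.2  47.9  47.7  22.1] circ [478.   -8.3  32.9]
top0 baseflange 1333 mean [477.2  -8.6  12.4] med z 8.1 rect [477.9 -10.6 116.7 113.7  60.7] circ [476.9 -10.1  59.8]
top0 ped 337 mean [ 457.9 -276.5   29.7] med z 29.8 rect [ 457.3 -277.    41.7   39.9   88.9] circ [ 458.1 -277.3   21.2]
top0 post 41 mean [ 542.2 -115.4   77.7] med z 78.8 rect [ 542.8 -115.7   11.6   11.3   59. ] circ [ 543.1 -115.9    6.5]
top0 bottle 105 mean [536.5 110.8  64. ] med z 63.8 rect [536.9 111.3  22.7  22.4  35.2] circ [538.1 111.1  12.8]
table 0.0007445200278199948
scene0 lin 767 mean [445.
[... 370 characters left out ...]
ed z 52.2 rect [627.8 -13.6  13.9  36.1  75.2] circ [628.  -12.3  18.4]
scene0 base 546 mean [479.7  -8.3  20.6] med z 20.7 rect [477.7  -8.3  50.4  49.   22.2] circ [477.6  -7.9  33.6]
scene0 baseflange 1099 mean [485.5  -8.4  13.3] med z 14.8 rect [479.3  -9.9  76.7  77.2  22.7] circ [477.   -8.8  49.9]
scene0 ped 322 mean [ 459.7 -276.6   28.4] med z 28.6 rect [ 457.8 -276.8   41.8   39.2   12. ] circ [ 457.4 -277.7   21.8]
scene0 post 82 mean [ 545.2 -115.6   72.7] med z 75.5 rect [ 543.3 -116.5   11.8   12.3   39.9] circ [ 543.2 -116.5    7.1]
scene0 bottle 155 mean [541.5 111.1  63.6] med z 64.0 rect [540.1 111.9  21.2  18.3  72.8] circ [540.2 111.3  11.9]
table -0.00047980506257350175
```

```bash
cat >> h.py <<'E'
def st():
    o=r.get_obs(); M=R.from_rotvec(o['orientation']).as_matrix(); return o,M
def plan(x,y,z,jaw=None):
    """x,y,z m; jaw deg world direction of tool z (mod 180)"""
    o,M=st(); d=np.array([x,y,z])-o['tcp_pos']
    cur=np.degrees(np.arctan2(M[1,2],M[0,2]))
    print('t',round(o['clock'],2),'tcp',np.round(o['tcp_pos']*1000,1),'jawyaw',round(cur,2),'tooly',np.round(M[:,1],4),'grip',round(o['grip_width']*1000,1),'j7',np.round(o['joints'][[0,6]],2),'F',np.round(o['contact_force'],1))
    if jaw is not None:
        t=(jaw-cur+90)%180-90; print('yaw change',round(t,2),'-> turn about tool y',round(-t,2),' alt',round(-t+180*np.sign(t),2))
        # tilt fix: target tool frame
    ty=M[:,1]; ax=np.cross(ty,[0,0,-1]); print('tilt fix tool (deg)',np.round(np.degrees(M.T@ax),2))
    print('shift tool mm',np.round(M.T@d*1000,1))
E
python3 - <<'E'
from h import *
plan(.4445,.234,.12,75)
w=cloud(dict(np.load('pics/scene0.npz')))
for n in ['top0','scene0']:
    w=cloud(dict(np.load(f'pics/{n}.npz')))
    p=sl(w,(.444,.234),.045,.0325,.04); print(rect(p),p.mean(0))
    p=sl(w,(.444,.234),.045,.0338,.04); print(rect(p),p.mean(0))
E
```

```text
t 0.1 tcp [197.9 644.8 249.4] jawyaw 72.93 tooly [-4.0e-04 -1.6e-03 -1.0e+00] grip 85.7 j7 [-1.38 -0.08] F [ 0.5  0.8 -0.2]
yaw change 2.07 -> turn about tool y -2.07  alt 177.93
tilt fix tool (deg) [0.09 0.   0.  ]
shift tool mm [ 356.3  130.  -320.1]
((444.0652770996094, 234.00758361816406), (60.90312194824219, 59.821720123291016), 74.83297729492188) [0.44378583 0.23431693 0.03609578]
((444.25225830078125, 233.88427734375), (60.56168746948242, 59.726078033447266), 74.505126953125) [0.44355341 0.23415761 0.03652581]
((443.6853332519531, 234.0657958984375), (59.63677215576172, 63.4635009765625), 74.97457885742188) [0.44509213 0.23379007 0.03486911]
((444.0318298339844, 233.94203186035156), (59.75376510620117, 62.55469512939453), 74.76594543457031) [0.44518815 0.23371207 0.03515686]
```

Call:
{"fn": "jog_arm", "kwargs": {"motion": [[1,[0.03,0,-0.027],[0,0,0]],[1,[0.03,0,-0.027],[0,0,0]],[1,[0.03,0,-0.027],[0,0,0]],[1,[0.03,0,-0.027],[0,0,0]],[1,[0.03,0,-0.027],[0,0,0]],[1,[0.03,0,-0.027],[0,0,0]],[1,[0.03,0,-0.027],[0,0,0]],[1,[0.03,0,-0.027],[0,0,0]],[1,[0.03,0,-0.027],[0,0,0]],[1,[0.03,0,-0.027],[0,0,0]]]}}

```text
clock: 0.93
tcp_pos: [0.406, 0.2971, 0.2502]
orientation: [-1.558, 0.234, -0.233]
contact_force: [1.4, 0.1, 1.0]
grip_width: 0.0852
```

Call:
{"fn": "jog_arm", "kwargs": {"motion": [[1,[0.028,0.01,-0.025],[0,0,0]],[1,[0.028,0.01,-0.025],[0,0,0]],[1,[0,0.03,0],[0,-2,0]],[1,[0,0.03,0],[0,0,0]],[1,[0,0.03,0],[0,0,0]],[1,[0,0,0],[0,0,0]],[1,[0,0,0],[0,0,0]],[1,[0,0,0],[0,0,0]]]}}

```text
clock: 1.6
tcp_pos: [0.4451, 0.2354, 0.1415]
orientation: [-1.56, 0.206, -0.207]
contact_force: [-0.3, 0.0, 0.5]
grip_width: 0.0853
```

```bash
python3 - <<'E'
from h import *
plan(.4442,.234,.024,74.8)
f=grab('wrist','w1'); w=cloud(f); print(f['xyz'])
p=sl(w,(.444,.234),.045,.031,.045); print(len(p),rect(p),p.mean(0)) if len(p)>5 else 0
E
```

```text
t 1.6 tcp [445.1 235.4 141.5] jawyaw 74.95 tooly [ 1.e-03  6.e-04 -1.e+00] grip 85.3 j7 [-0.77  0.79] F [-0.3  0.   0.5]
yaw change -0.15 -> turn about tool y 0.15  alt -179.85
tilt fix tool (deg) [-0.05  0.    0.04]
shift tool mm [ -0.6 117.5  -1.7]
[0.38011109 0.25281748 0.26444624]
7940 ((444.90008544921875, 234.1787872314453), (60.169612884521484, 59.90711212158203), 74.89274597167969) [0.44353231 0.23455996 0.03539518]
```

View pics/w1.png

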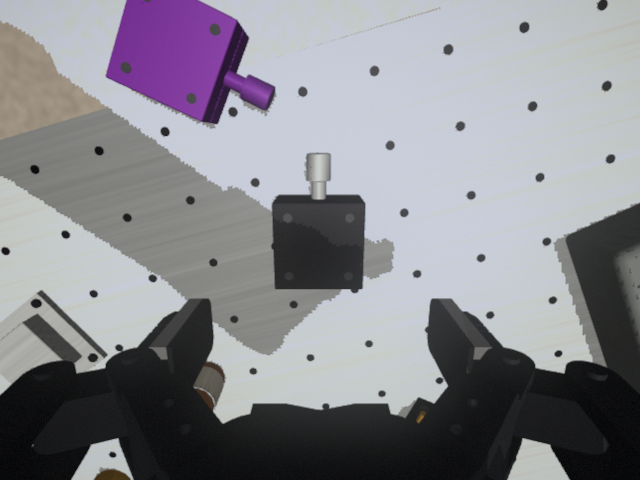

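Call:
{"fn": "jog_arm", "kwargs": {"motion": [[1,[0,0.03,-0.0015],[0,0,0]],[1,[0,0.03,0],[0,0,0]],[1,[0,0.03,0],[0,0,0]],[1,[0,0.02,0],[0,0,0]],[1,[0,0.007,0],[0,0,0]],[1,[0,0,0],[0,0,0]],[0.5,[0,0,0],[0,0,0]],[0.5,[0,0,0],[0,0,0]],[0.5,[0,0,0],[0,0,0]],[0.5,[0,0,0],[0,0,0]]], "force": 60}}

```text
clock: 2.48
tcp_pos: [0.4454, 0.2343, 0.0254]
orientation: [-1.558, 0.204, -0.208]
contact_force: [-0.9, -0.1, 6.2]
grip_width: 0.0588
```

Call:
{"fn": "jog_arm", "kwargs": {"motion": [[0.5,[0,0,0],[0,0,0]],[0.5,[0,0,0],[0,0,0]],[0.5,[0,0,0],[0,0,0]]]}}

```text
clock: 2.73
tcp_pos: [0.4454, 0.2343, 0.0254]
orientation: [-1.558, 0.204, -0.208]
contact_force: [-0.3, -1.1, 6.6]
grip_width: 0.059
```

```bash
python3 - <<'E'
from h import *
plan(.478,-.0082,.15,112.1)
E
```

```text
t 2.73 tcp [445.4 234.3  25.4] jawyaw 74.93 tooly [ 0.0029  0.0021 -1.    ] grip 59.0 j7 [-0.72  0.84] F [-0.3 -1.1  6.6]
yaw change 37.17 -> turn about tool y -37.17  alt 142.83
tilt fix tool (deg) [-0.16  0.    0.13]
shift tool mm [  94.8 -125.  -225.4]
```

Call:
{"fn": "jog_arm", "kwargs": {"motion": [[0.5,[0,-0.02,0],[0,0,0]],[0.5,[0,-0.035,0],[0,0,0]],[0.5,[0,-0.035,0],[0,0,0]],[0.5,[0,-0.035,0],[0,0,0]],[0.5,[0.014,0,-0.033],[0,0,0]],[0.5,[0.014,0,-0.033],[0,0,0]],[0.5,[0.014,0,-0.033],[0,0,0]],[0.5,[0.014,0,-0.033],[0,0,0]],[0.5,[0.014,0,-0.033],[0,0,0]],[0.5,[0.014,0,-0.033],[0,0,0]]]}}

```text
clock: 3.57
tcp_pos: [0.4737, 0.0189, 0.1495]
orientation: [-1.56, 0.205, -0.207]
contact_force: [0.5, 0.5, -3.8]
grip_width: 0.0593
```

Call:
{"fn": "jog_arm", "kwargs": {"motion": [[0.5,[0.011,0,-0.027],[0,0,0]],[0.5,[0,0,0],[0,-6.2,0]],[0.5,[0,0,0],[0,-6.2,0]],[0.5,[0,0,0],[0,-6.2,0]],[0.5,[0,0,0],[0,-6.2,0]],[0.5,[0,0,0],[0,-6.2,0]],[0.5,[0,0,0],[0,-6.2,0]],[0.5,[0,0,0],[0,0,0]],[0.5,[0,0,0],[0,0,0]],[0.5,[0,0,0],[0,0,0]]]}}

```text
clock: 4.4
tcp_pos: [0.4774, -0.0085, 0.1488]
orientation: [-1.55, -0.301, 0.3]
contact_force: [0.6, 0.4, -3.3]
grip_width: 0.059
```

```bash
python3 - <<'E'
from h import *
plan(.478,-.0082,.0475,112.1)
f=grab('wrist','w2'); w=cloud(f)
o,M=st(); 
zz=o['tcp_pos'][2]
p=sl(w,o['tcp_pos'],.045,zz+.004,zz+.018); print(len(p)); print(rect(p),p.mean(0))
E
```

```text
t 4.4 tcp [477.4  -8.5 148.8] jawyaw 111.95 tooly [ 7.e-04  2.e-04 -1.e+00] grip 59.0 j7 [-0.25  1.91] F [ 0.6  0.4 -3.3]
yaw change 0.15 -> turn about tool y -0.15  alt 179.85
tilt fix tool (deg) [0.   0.   0.04]
shift tool mm [6.000e-01 1.013e+02 1.000e-01]
27683
((477.0267639160156, -9.49249267578125), (60.71413803100586, 87.34175872802734), 21.601850509643555) [ 0.47346846 -0.01069097  0.15890508]
```

View pics/w2.png

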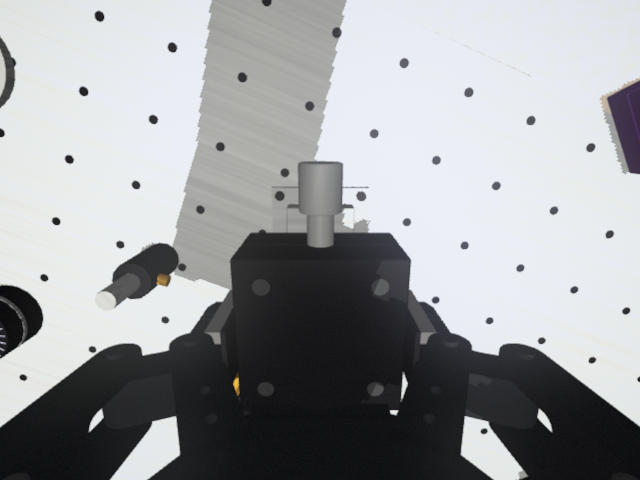

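```bash
python3 - <<'E'
from h import *
f=dict(np.load('pics/w2.npz')); w=cloud(f)
p=w[225:420,225:415].reshape(-1,3); print(np.histogram(p[:,2],bins=np.arange(.14,.18,.002)))
q=p[(p[:,2]>.156)&(p[:,2]<.164)]; print(np.median(q,0),rect(q),len(q))
o,M=st(); l=(q-o['tcp_pos'])@M; 
for a in (0,2): print(np.percentile(l[:,a],[0,.5,1,2,50,98,99,99.5,100])*1000)
E
```

```text
(array([  264,   238,   612,   379,   298,   335,   324,   354,  1837,
       23224,   721,   206,   223,   214,   194,   152,    23,     0,
           0]), array([0.14 , 0.142, 0.144, 0.146, 0.148, 0.15 , 0.152, 0.154, 0.156,
       0.158, 0.16 , 0.162, 0.164, 0.166, 0.168, 0.17 , 0.172, 0.174,
       0.176, 0.178]))
[ 0.47337724 -0.010359    0.15888168] ((476.9620361328125, -9.329044342041016), (60.71413803100586, 66.11016082763672), 21.601850509643555) 25988
[-30.98507479 -30.4019264  -30.27210623 -29.99674275  -4.75277303
  25.71445593  26.6642676   27.52269604  29.85847499]
[-33.61651728 -30.29872245 -30.10838877 -29.70607018  -0.45632774
  28.55166896  28.92721764  29.12621418  32.49613283]
```

Call:
{"fn": "jog_arm", "kwargs": {"motion": [[0.5,[0.001,0.03,0],[0,-0.2,0]],[0.5,[0,0.03,0],[0,0,0]],[0.5,[0,0.02,0],[0,0,0]],[0.5,[0,0.01,0],[0,0,0]],[0.5,[0,0.006,0],[0,0,0]],[0.5,[0,0.002,0],[0,0,0]],[0.5,[0,0,0],[0,0,0]],[0.5,[0,0,0],[0,0,0]]]}}

```text
clock: 5.12
tcp_pos: [0.4792, -0.008, 0.0512]
orientation: [-1.549, -0.307, 0.304]
contact_force: [-0.5, -0.6, -3.6]
grip_width: 0.0593
```

```bash
python3 - <<'E'
from h import *
plan(.4785,-.008,.0475,112.1)
E
```

```text
t 5.12 tcp [479.2  -8.   51.2] jawyaw 112.32 tooly [ 1.8e-03  2.0e-04 -1.0e+00] grip 59.3 j7 [-0.21  1.95] F [-0.5 -0.6 -3.6]
yaw change -0.22 -> turn about tool y 0.22  alt -179.78
tilt fix tool (deg) [0.03 0.   0.1 ]
shift tool mm [-0.6  3.7  0.3]
```

Call:
{"fn": "jog_arm", "kwargs": {"motion": [[0.5,[-0.0005,0.001,0],[0,0.2,0]],[0.5,[0,0.001,0],[0,0,0]],[0.5,[0,0.0005,0],[0,0,0]],[0.5,[0,0,0],[0,0,0]],[0.5,[0,0,0],[0,0,0]]]}}

```text
clock: 5.53
tcp_pos: [0.4779, -0.0083, 0.048]
orientation: [-1.549, -0.303, 0.303]
contact_force: [-0.7, 0.8, -2.8]
grip_width: 0.059
```

Call:
{"fn": "jog_arm", "kwargs": {"motion": [[0.5,[0,0.001,0],[0,0,0]],[0.5,[0,0,0],[0,0,0]],[0.5,[0,0,0],[0,0,0]]]}}

```text
clock: 5.78
tcp_pos: [0.478, -0.0083, 0.0474]
orientation: [-1.549, -0.303, 0.303]
contact_force: [-1.4, 0.6, 7.3]
grip_width: 0.0587
```

Contact (force went −3 → +7 N). Release.

Call:
{"fn": "jog_arm", "kwargs": {"motion": [[0.8,[0,0,0],[0,0,0]],[1,[0,0,0],[0,0,0]],[1,[0,0,0],[0,0,0]],[1,[0,0,0],[0,0,0]],[1,[0,0,0],[0,0,0]],[1,[0,-0.02,0],[0,0,0]],[1,[0,-0.03,0],[0,0,0]],[1,[0,-0.04,0],[0,0,0]],[1,[0,0,0],[0,0,0]],[1,[0,0,0],[0,0,0]]]}}

```text
clock: 6.62
tcp_pos: [0.4795, -0.0081, 0.1389]
orientation: [-1.55, -0.307, 0.299]
contact_force: [-0.6, -0.2, -0.6]
grip_width: 0.0855
```

```bash
python3 - <<'E'
from h import *
f=grab('wrist','w3'); w=cloud(f)
p=sl(w,(.478,-.008),.046,.054,.064); print('stage',rect(p),np.median(p[:,2]))
p=sl(w,(.478,-.008),.08,.003,.009); print('flange',rect(p))
for n in ['top','scene']:
    w=cloud(grab(n,n+'1'))
    p=sl(w,(.478,-.008),.046,.054,.066); print(n,len(p),rect(p) if len(p)>5 else 0)
plan(.6358,-.2182,.15,None)
E
```

```text
stage ((477.7287292480469, -9.19854736328125), (60.2308349609375, 60.295677185058594), 22.10739517211914) 0.057427285587445503
flange ((451.26605224609375, -19.955013275146484), (12.992152214050293, 72.20171356201172), 22.69911766052246)
top 0 0
scene 819 ((475.6534118652344, -8.892646789550781), (63.837223052978516, 59.94578170776367), 21.55541229248047)
t 6.77 tcp [477.   -8.3 135.9] jawyaw 112.15 tooly [-1.8e-03 -2.0e-04 -1.0e+00] grip 85.5 j7 [-0.25  1.92] F [0.2 0.5 0.4]
tilt fix tool (deg) [-0.03  0.   -0.1 ]
shift tool mm [  68.   -14.4 -254.3]
```

View pics/w3.png

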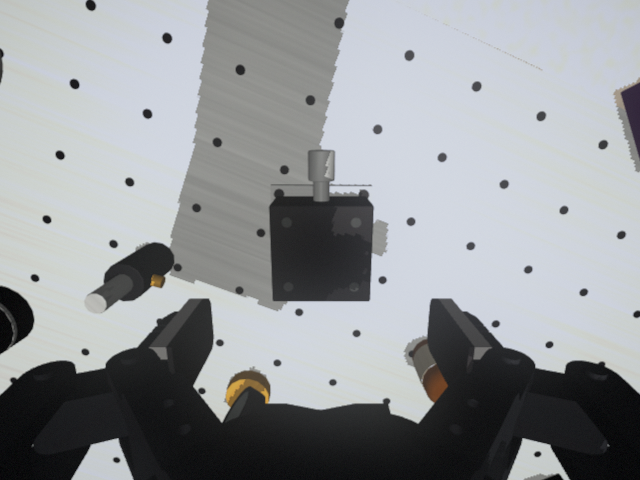

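Call:
{"fn": "jog_arm", "kwargs": {"motion": [[1,[0,-0.014,0],[0,0,0]],[1,[0.0095,0,-0.0363],[0,0,0]],[1,[0.0095,0,-0.0363],[0,0,0]],[1,[0.0095,0,-0.0363],[0,0,0]],[1,[0.0095,0,-0.0363],[0,0,0]],[1,[0.0095,0,-0.0363],[0,0,0]],[1,[0.0095,0,-0.0363],[0,0,0]],[1,[0.0095,0,-0.0363],[0,0,0]],[1,[0,0,0],[0,7,0]],[1,[0,0,0],[0,7,0]]]}}

```text
clock: 7.6
tcp_pos: [0.6346, -0.2218, 0.1482]
orientation: [-1.569, -0.102, 0.107]
contact_force: [-0.2, 0.7, -0.6]
grip_width: 0.0857
```

Call:
{"fn": "jog_arm", "kwargs": {"motion": [[1,[0,0,0],[0,7,0]],[1,[0,0,0],[0,7,0]],[1,[0,0,0],[0,7,0]],[1,[0,0,0],[0,7,0]],[1,[0,0,0],[0,7,0]],[1,[0,0,0],[0,7,0]],[1,[0,0,0],[0,7,0]],[1,[0,0,0],[0,7,0]],[1,[0,0,0],[0,7,0]],[1,[0,0,0],[0,7,0]]]}}

```text
clock: 8.43
tcp_pos: [0.6341, -0.2184, 0.1486]
orientation: [-1.402, 0.848, -0.843]
contact_force: [0.2, 0.7, -1.1]
grip_width: 0.0854
```

Call:
{"fn": "jog_arm", "kwargs": {"motion": [[1,[0,0,0],[0,7,0]],[1,[0,0,0],[0,5,0]],[1,[0,0,0],[0,0,0]],[1,[0,0,0],[0,0,0]],[1,[0,0,0],[0,0,0]]]}}

```text
clock: 8.85
tcp_pos: [0.6347, -0.2185, 0.1497]
orientation: [-1.331, 0.999, -0.996]
contact_force: [-0.2, -0.2, 0.1]
grip_width: 0.0854
```

```bash
python3 - <<'E'
from h import *
plan(.6358,-.2182,.024,16)
f=grab('wrist','w4'); w=cloud(f)
p=sl(w,(.6358,-.2182),.04,.034,.045); print(len(p),rect(p),circ(p),np.median(p,0))
E
```

```text
t 8.85 tcp [ 634.7 -218.5  149.7] jawyaw 16.29 tooly [-0.0018  0.     -1.    ] grip 85.4 j7 [-0.19  0.89] F [-0.2 -0.2  0.1]
yaw change -0.29 -> turn about tool y 0.29  alt -179.71
tilt fix tool (deg) [ 0.1   0.   -0.03]
shift tool mm [1.000e-01 1.257e+02 1.400e+00]
3895 ((636.3919677734375, -218.43051147460938), (48.618553161621094, 49.36183547973633), 14.5264892578125) ((636.4620361328125, -218.442626953125), 25.0206356048584) [ 0.63610431 -0.21754262  0.03540391]
```

View pics/w4.png

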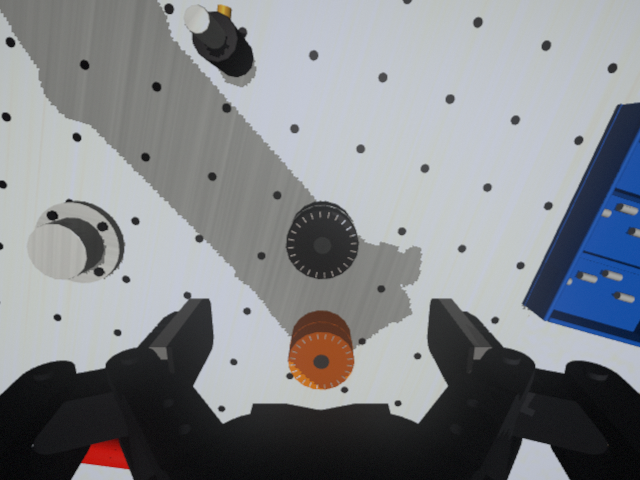

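Call:
{"fn": "jog_arm", "kwargs": {"motion": [[1,[0,0.03,0.0015],[0,0,0]],[1,[0,0.03,0],[0,0,0]],[1,[0,0.03,0],[0,0,0]],[1,[0,0.025,0],[0,0,0]],[1,[0,0.01,0],[0,0,0]],[1,[0,0,0],[0,0,0]],[1,[0,0,0],[0,0,0]],[0.4,[0,0,0],[0,0,0]],[0.4,[0,0,0],[0,0,0]],[0.4,[0,0,0],[0,0,0]]]}}

```text
clock: 9.73
tcp_pos: [0.6375, -0.2185, 0.0275]
orientation: [-1.328, 0.997, -1.001]
contact_force: [-3.9, -0.7, 3.0]
grip_width: 0.0515
```

Call:
{"fn": "jog_arm", "kwargs": {"motion": [[0.4,[0,0,0],[0,0,0]],[0.4,[0,0,0],[0,0,0]],[0.4,[0,0,0],[0,0,0]],[0.4,[0,0,0],[0,0,0]]]}}

```text
clock: 10.07
tcp_pos: [0.6376, -0.2187, 0.0278]
orientation: [-1.328, 0.997, -1.001]
contact_force: [-0.7, 1.4, 5.7]
grip_width: 0.0487
```

```bash
python3 - <<'E'
from h import *
plan(.478,-.009,.15,None)
E
```

```text
t 10.07 tcp [ 637.6 -218.7   27.8] jawyaw 16.14 tooly [ 2.5e-03 -5.0e-04 -1.0e+00] grip 48.7 j7 [-0.12  0.96] F [-0.7  1.4  5.7]
tilt fix tool (deg) [-0.13  0.    0.07]
shift tool mm [-245.6 -122.7  -94.7]
```

Call:
{"fn": "jog_arm", "kwargs": {"motion": [[0.4,[0,-0.02,0],[0,0,0]],[0.4,[0,-0.035,0],[0,0,0]],[0.4,[0,-0.035,0],[0,0,0]],[0.4,[0,-0.033,0],[0,0,0]],[0.4,[-0.035,0,-0.0135],[0,0,0]],[0.4,[-0.035,0,-0.0135],[0,0,0]],[0.4,[-0.035,0,-0.0135],[0,0,0]],[0.4,[-0.035,0,-0.0135],[0,0,0]],[0.4,[-0.035,0,-0.0135],[0,0,0]],[0.4,[-0.035,0,-0.0135],[0,0,0]]]}}

```text
clock: 10.9
tcp_pos: [0.499, -0.0377, 0.1491]
orientation: [-1.328, 0.999, -0.999]
contact_force: [0.6, 1.0, -1.9]
grip_width: 0.0484
```

Call:
{"fn": "jog_arm", "kwargs": {"motion": [[0.4,[-0.0355,0,-0.0137],[0,0,0]],[0.4,[0,0,0],[0,0,0]],[0.4,[0,0,0],[0,0,0]],[0.4,[0,0,0],[0,0,0]],[0.4,[0,0,0],[0,0,0]]]}}

```text
clock: 11.32
tcp_pos: [0.4783, -0.0097, 0.1493]
orientation: [-1.328, 0.999, -1.001]
contact_force: [0.9, -0.7, -2.0]
grip_width: 0.0486
```

```bash
python3 - <<'E'
from h import *
plan(.478,-.009,.0858,None)
f=grab('wrist','w5'); w=cloud(f)
o,M=st(); t=o['tcp_pos']
p=sl(w,t,.03,t[2]+.004,t[2]+.014); l=(p-t)@M*1000; h,e=np.histogram(p[:,2],bins=20); zt=np.median(p[:,2]); print(zt)
p=p[abs(p[:,2]-zt)<.002]; l=(p-t)@M*1000
for a in (0,2): print(np.percentile(l[:,a],[0,.5,1,50,99,99.5,100]))
p=sl(w,(.478,-.008),.046,.055,.064); print('stage',len(p),rect(p),np.median(p[:,2]))
E
```

```text
t 11.32 tcp [478.3  -9.7 149.3] jawyaw 16.05 tooly [ 1.5e-03 -3.0e-04 -1.0e+00] grip 48.6 j7 [-0.7   0.52] F [ 0.9 -0.7 -2. ]
tilt fix tool (deg) [-0.08  0.    0.04]
shift tool mm [-0.8 63.5 -0.2]
0.15702302968696663
[-25.76666683 -24.93442444 -24.41518852  -2.51338985  22.03112498
  22.75309308  24.14650383]
[-27.91480139 -23.70059894 -23.50912649   0.45688056  24.75201648
  24.92633605  27.83845399]
stage 4612 ((474.61553955078125, -1.2202415466308594), (60.13908004760742, 44.625362396240234), 21.807897567749023) 0.05735576155499919
```

View pics/w5.png

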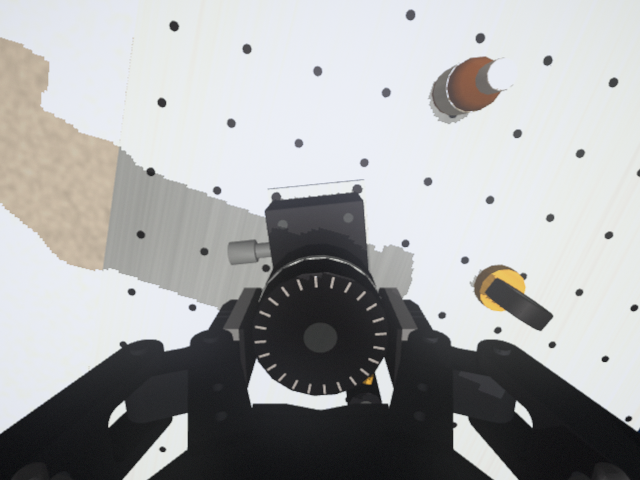

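Call:
{"fn": "jog_arm", "kwargs": {"motion": [[0.4,[-0.0005,0.025,0],[0,0,0]],[0.4,[0,0.02,0],[0,0,0]],[0.4,[0,0.01,0],[0,0,0]],[0.4,[0,0.005,0],[0,0,0]],[0.4,[0,0.001,0],[0,0,0]],[0.4,[0,0,0],[0,0,0]],[0.4,[0,0,0],[0,0,0]]]}}

```text
clock: 11.95
tcp_pos: [0.478, -0.0085, 0.0885]
orientation: [-1.328, 0.999, -1.0]
contact_force: [0.6, -0.2, -2.1]
grip_width: 0.0486
```

Call:
{"fn": "jog_arm", "kwargs": {"motion": [[0.4,[0,0.001,0],[0,0,0]],[0.4,[0,0,0],[0,0,0]],[0.4,[0,0,0],[0,0,0]]]}}

```text
clock: 12.2
tcp_pos: [0.4775, -0.008, 0.0872]
orientation: [-1.329, 0.999, -0.999]
contact_force: [0.1, 0.6, -1.4]
grip_width: 0.0485
```

Call:
{"fn": "jog_arm", "kwargs": {"motion": [[0.4,[0.0006,0.0005,0],[0,0,0]],[0.4,[0,0.0005,0],[0,0,0]],[0.4,[0,0,0],[0,0,0]],[0.4,[0,0,0],[0,0,0]]]}}

```text
clock: 12.53
tcp_pos: [0.4774, -0.0087, 0.0858]
orientation: [-1.329, 0.999, -0.999]
contact_force: [-0.2, 0.4, -1.8]
grip_width: 0.0484
```

Call:
{"fn": "jog_arm", "kwargs": {"motion": [[0.4,[0,0.0005,0],[0,0,0]],[0.4,[0,0,0],[0,0,0]],[0.4,[0,0,0],[0,0,0]]]}}

```text
clock: 12.78
tcp_pos: [0.4775, -0.0088, 0.0857]
orientation: [-1.329, 1.0, -0.999]
contact_force: [-2.3, 0.5, 5.3]
grip_width: 0.0487
```

Contact; release and rise.

Call:
{"fn": "jog_arm", "kwargs": {"motion": [[0.7,[0,0,0],[0,0,0]],[1,[0,0,0],[0,0,0]],[1,[0,0,0],[0,0,0]],[1,[0,0,0],[0,0,0]],[1,[0,0,0],[0,0,0]],[1,[0,-0.02,0],[0,0,0]],[1,[0,-0.03,0],[0,0,0]],[1,[0,-0.04,0],[0,0,0]],[1,[0,0,0],[0,0,0]],[1,[0,0,0],[0,0,0]]]}}

```text
clock: 13.62
tcp_pos: [0.4789, -0.0084, 0.1771]
orientation: [-1.325, 0.996, -1.0]
contact_force: [-0.0, 1.0, -0.7]
grip_width: 0.0853
```

```bash
python3 - <<'E'
from h import *
f=grab('wrist','w6'); w=cloud(f)
p=sl(w,(.478,-.008),.046,.092,.099); print('drum',circ(p),np.median(p[:,2]))
p=sl(w,(.478,-.008),.046,.056,.064); print('stage',rect(p),np.median(p[:,2]))
w=cloud(grab('scene','scene2')); 
p=sl(w,(.478,-.008),.046,.090,.099); print('drum',circ(p),np.median(p[:,2]))
p=sl(w,(.478,-.008),.046,.054,.062); print('stage',rect(p),np.median(p[:,2]))
plan(.629,.2803,.22,-39.8)
E
```

```text
drum ((477.65093994140625, -8.189584732055664), 25.0733585357666) 0.09341960571855581
stage ((477.5990905761719, -8.472183227539062), (59.953189849853516, 60.138206481933594), 21.954891204833984) 0.057366525648763156
drum ((476.7373962402344, -9.359126091003418), 26.016647338867188) 0.09299697340236557
stage ((476.13043212890625, -8.890647888183594), (62.63860321044922, 60.415504455566406), 21.81514549255371) 0.05670340051751316
t 13.72 tcp [477.   -8.5 174.9] jawyaw 16.16 tooly [-6.e-04  4.e-04 -1.e+00] grip 85.2 j7 [-0.74  0.48] F [ 0.1 -1.1 -0.3]
yaw change -55.96 -> turn about tool y 55.96  alt -124.04
tilt fix tool (deg) [ 0.03  0.   -0.03]
shift tool mm [-235.1  -45.1  226.4]
```

View pics/w6.png

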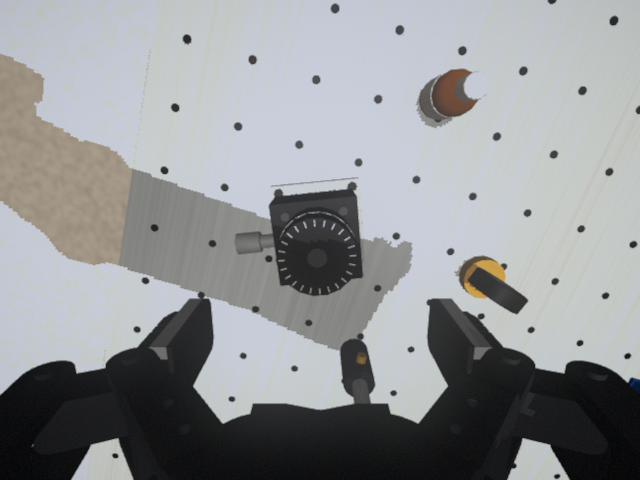

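Call:
{"fn": "jog_arm", "kwargs": {"motion": [[1,[-0.0261,0,0.0252],[0,0,0]],[1,[-0.0261,0,0.0252],[0,0,0]],[1,[-0.0261,0,0.0252],[0,0,0]],[1,[-0.0261,0,0.0252],[0,0,0]],[1,[-0.0261,0,0.0252],[0,0,0]],[1,[-0.0261,0,0.0252],[0,0,0]],[1,[-0.0261,0,0.0252],[0,0,0]],[1,[-0.0261,0,0.0252],[0,0,0]],[1,[-0.0261,0,0.0252],[0,0,0]],[1,[0,0,0],[0,0,0]]]}}

```text
clock: 14.55
tcp_pos: [0.6302, 0.2886, 0.172]
orientation: [-1.332, 0.995, -0.99]
contact_force: [0.1, 1.8, 0.2]
grip_width: 0.0855
```

Call:
{"fn": "jog_arm", "kwargs": {"motion": [[1,[0,0,0],[0,7,0]],[1,[0,0,0],[0,7,0]],[1,[0,0,0],[0,7,0]],[1,[0,0,0],[0,7,0]],[1,[0,0,0],[0,7,0]],[1,[0,0,0],[0,7,0]],[1,[0,0,0],[0,7,0]],[1,[0,0,0],[0,7,0]],[1,[0,0,0],[0,0,0]],[1,[0,0,0],[0,0,0]]]}}

```text
clock: 15.38
tcp_pos: [0.6293, 0.2794, 0.1734]
orientation: [-0.801, 1.698, -1.7]
contact_force: [-0.2, -0.4, -0.9]
grip_width: 0.0851
```

```bash
python3 - <<'E'
from h import *
plan(.6293,.2803,.047,-39.8)
f=grab('wrist','w7'); w=cloud(f)
p=sl(w,(.629,.28),.035,.045,.062); print(len(p)); print(rect(p),np.median(p,0))
p=sl(w,(.629,.28),.035,.052,.062); print(rect(p),np.median(p,0))
E
```

```text
t 15.38 tcp [629.3 279.4 173.4] jawyaw -39.68 tooly [-0.0022 -0.002  -1.    ] grip 85.1 j7 [-1.06 -0.7 ] F [-0.2 -0.4 -0.9]
yaw change -0.12 -> turn about tool y 0.12  alt -179.88
tilt fix tool (deg) [0.02 0.   0.17]
shift tool mm [ -1.1 126.4  -0.5]
1242
((631.4564819335938, 280.6823425292969), (42.309356689453125, 14.308991432189941), 50.03872299194336) [0.63217464 0.28175846 0.05522283]
((631.113037109375, 280.86627197265625), (42.13438415527344, 13.445701599121094), 49.89717102050781) [0.63145526 0.28144096 0.05527599]
```

View pics/w7.png

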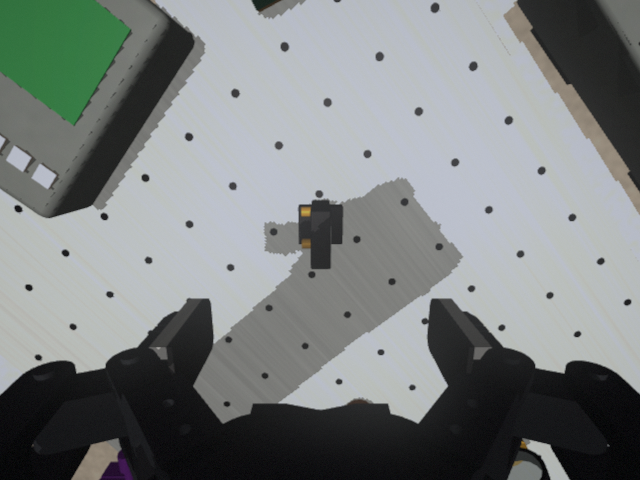

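Call:
{"fn": "jog_arm", "kwargs": {"motion": [[1,[-0.0015,0.03,0],[0,0,0]],[1,[0,0.03,0],[0,0,0]],[1,[0,0.03,0],[0,0,0]],[1,[0,0.025,0],[0,0,0]],[1,[0,0.012,0],[0,0,0]],[1,[0,0,0],[0,0,0]],[1,[0,0,0],[0,0,0]],[1,[0,0,0],[0,0,0]]]}}

```text
clock: 16.1
tcp_pos: [0.6322, 0.281, 0.0501]
orientation: [-0.793, 1.699, -1.7]
contact_force: [-0.3, -0.2, 0.8]
grip_width: 0.0855
```

```bash
python3 - <<'E'
from h import *
plan(.6305,.2806,.046,-39.9)
E
```

```text
t 16.1 tcp [632.2 281.   50.1] jawyaw -39.84 tooly [ 2.3e-03  8.0e-04 -1.0e+00] grip 85.5 j7 [-1.   -0.62] F [-0.3 -0.2  0.8]
yaw change -0.06 -> turn about tool y 0.06  alt -179.94
tilt fix tool (deg) [-0.07  0.   -0.12]
shift tool mm [ 1.4  4.1 -1.1]
```

Call:
{"fn": "jog_arm", "kwargs": {"motion": [[1,[0.001,0.004,-0.001],[0,0,0]],[0.6,[0,0,0],[0,0,0]],[0.3,[0,0,0],[0,0,0]],[0.1,[0,0,0],[0,0,0]],[0,[0,0,0],[0,0,0]],[0,[0,0,0],[0,0,0]],[0,[0,0,0],[0,0,0]],[0,[0,0,0],[0,0,0]],[0,[0,0,0],[0,0,0]],[0,[0,0,0],[0,0,0]]], "force": 40}}

```text
clock: 16.93
tcp_pos: [0.6297, 0.2809, 0.0444]
orientation: [-0.795, 1.7, -1.701]
contact_force: [1.1, -0.6, -0.3]
grip_width: 0.0137
```

Call:
{"fn": "jog_arm", "kwargs": {"motion": [[0,[0,0,0],[0,0,0]],[0,[0,0,0],[0,0,0]],[0,[0,0,0],[0,0,0]],[0,[0,0,0],[0,0,0]]]}}

```text
clock: 17.27
tcp_pos: [0.6297, 0.2809, 0.0444]
orientation: [-0.795, 1.7, -1.701]
contact_force: [0.5, -0.7, 0.5]
grip_width: 0.0136
```

```bash
python3 - <<'E'
from h import *
plan(.4778,-.0083,.22,None)
E
```

```text
t 17.27 tcp [629.7 280.9  44.4] jawyaw -39.86 tooly [ 2.e-04  0.e+00 -1.e+00] grip 13.6 j7 [-1.   -0.62] F [ 0.5 -0.7  0.5]
tilt fix tool (deg) [-0.01  0.   -0.01]
shift tool mm [ 319.3 -175.7   68.8]
```

Call:
{"fn": "jog_arm", "kwargs": {"motion": [[0,[0,-0.02,0],[0,0,0]],[0,[0,-0.035,0],[0,0,0]],[0,[0,-0.035,0],[0,0,0]],[0,[0,-0.035,0],[0,0,0]],[0,[0,-0.02,0],[0,0,0]],[0,[0.036,0,0.0077],[0,0,0]],[0,[0.036,0,0.0077],[0,0,0]],[0,[0.036,0,0.0077],[0,0,0]],[0,[0.036,0,0.0077],[0,0,0]],[0,[0.036,0,0.0077],[0,0,0]]]}}

```text
clock: 18.1
tcp_pos: [0.5423, 0.1167, 0.189]
orientation: [-0.796, 1.701, -1.7]
contact_force: [0.2, -0.5, -0.6]
grip_width: 0.0133
```

Call:
{"fn": "jog_arm", "kwargs": {"motion": [[0,[0.036,0,0.0077],[0,0,0]],[0,[0.036,0,0.0077],[0,0,0]],[0,[0.036,0,0.0077],[0,0,0]],[0,[0.03,0,0.007],[0,0,0]],[0,[0,0,0],[0,0,0]],[0,[0,0,0],[0,0,0]],[0,[0,0,0],[0,0,0]],[0,[0,0,0],[0,0,0]]]}}

```text
clock: 18.77
tcp_pos: [0.479, -0.0059, 0.1893]
orientation: [-0.797, 1.699, -1.699]
contact_force: [-0.5, 0.9, -1.1]
grip_width: 0.013
```

```bash
python3 - <<'E'
from h import *
plan(.4778,-.0083,.139,None)
f=grab('wrist','w8'); w=cloud(f)
o,M=st(); t=o['tcp_pos']
p=sl(w,t,.03,t[2]+.005,t[2]+.018); l=(p-t)@M*1000; zt=np.median(p[:,2]); print(zt,len(p))
p=p[abs(p[:,2]-zt)<.003]; l=(p-t)@M*1000
for a in (0,2): print(np.percentile(l[:,a],[0,.5,1,50,99,99.5,100]))
p=sl(w,(.478,-.008),.046,.092,.099); print('drum',circ(p) if len(p)>5 else 0)
grab('scene','scene3')
E
```

```text
t 18.77 tcp [479.   -5.9 189.3] jawyaw -39.75 tooly [ 2.e-04  0.e+00 -1.e+00] grip 13.0 j7 [-0.96 -0.35] F [-0.5  0.9 -1.1]
tilt fix tool (deg) [-0.01  0.   -0.01]
shift tool mm [ 2.6 50.3  0.6]
0.2003909721481832 5933
[-22.18078691 -21.84308904 -21.73573568  -4.9942964   19.09390764
  19.57179542  20.26653197]
[-19.69566499 -17.58218662 -12.84165294   0.3129956   13.28063829
  17.557124    20.65319214]
drum ((478.2898254394531, -7.362165927886963), 24.6621036529541)
```

View pics/w8.png

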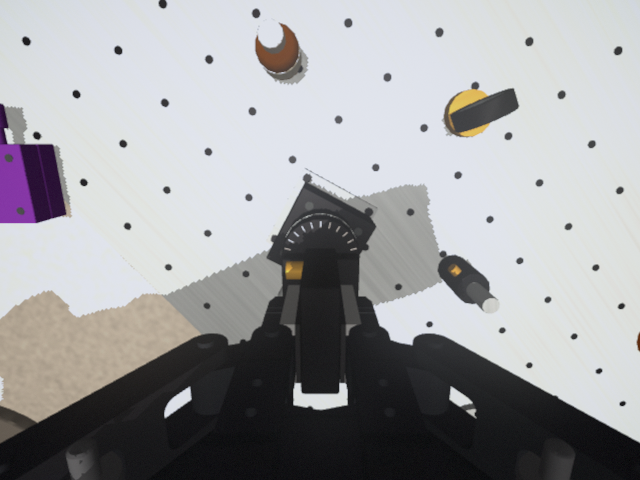

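View pics/scene3.png

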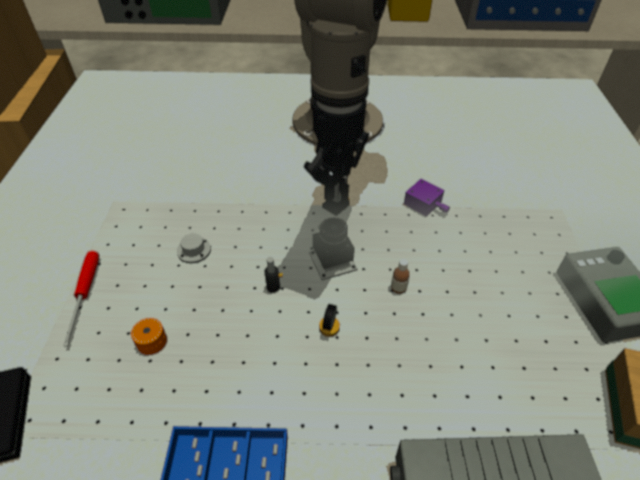

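Call:
{"fn": "jog_arm", "kwargs": {"motion": [[0,[0.0033,0.02,0.0005],[0,0,0]],[0,[0,0.015,0],[0,0,0]],[0,[0,0.008,0],[0,0,0]],[0,[0,0.003,0],[0,0,0]],[0,[0,0.001,0],[0,0,0]],[0,[0,0,0],[0,0,0]],[0,[0,0,0],[0,0,0]]]}}

```text
clock: 19.45
tcp_pos: [0.4772, -0.0099, 0.1428]
orientation: [-0.795, 1.7, -1.7]
contact_force: [0.1, -0.8, -1.6]
grip_width: 0.0134
```

```bash
python3 - <<'E'
from h import *
plan(.4773,-.0088,.139,None)
E
```

```text
t 19.45 tcp [477.2  -9.9 142.8] jawyaw -39.86 tooly [ 1.e-03  1.e-04 -1.e+00] grip 13.4 j7 [-0.87 -0.26] F [ 0.1 -0.8 -1.6]
tilt fix tool (deg) [-0.04  0.   -0.04]
shift tool mm [-0.9  3.8 -0.7]
```

Call:
{"fn": "jog_arm", "kwargs": {"motion": [[0,[-0.0007,0.001,-0.0005],[0,0,0]],[0,[0,0.001,0],[0,0,0]],[0,[0,0.001,0],[0,0,0]],[0,[0,0,0],[0,0,0]],[0,[0,0,0],[0,0,0]]]}}

```text
clock: 19.87
tcp_pos: [0.4767, -0.0091, 0.1393]
orientation: [-0.795, 1.701, -1.7]
contact_force: [0.4, -0.1, -0.1]
grip_width: 0.013
```

Call:
{"fn": "jog_arm", "kwargs": {"motion": [[0,[0,0.0005,0],[0,0,0]],[0,[0,0,0],[0,0,0]],[0,[0,0,0],[0,0,0]]]}}

```text
clock: 20.12
tcp_pos: [0.4767, -0.0092, 0.1388]
orientation: [-0.795, 1.701, -1.701]
contact_force: [-0.2, 0.5, -1.1]
grip_width: 0.013
```

Call:
{"fn": "jog_arm", "kwargs": {"motion": [[0,[0,0.0005,0],[0,0,0]],[0,[0,0,0],[0,0,0]],[0,[0,0,0],[0,0,0]]]}}

```text
clock: 20.37
tcp_pos: [0.4767, -0.0091, 0.1383]
orientation: [-0.795, 1.701, -1.701]
contact_force: [-0.4, -0.5, -0.3]
grip_width: 0.0131
```

Call:
{"fn": "jog_arm", "kwargs": {"motion": [[0,[0.0003,0.0005,0.0007],[0,0,0]],[0,[0,0,0],[0,0,0]],[0,[0,0,0],[0,0,0]]]}}

```text
clock: 20.62
tcp_pos: [0.4769, -0.0093, 0.1382]
orientation: [-0.796, 1.702, -1.699]
contact_force: [-4.2, 1.5, 8.9]
grip_width: 0.0134
```

Call:
{"fn": "jog_arm", "kwargs": {"motion": [[0.2,[0,0,0],[0,0,0]],[0.3,[0,0,0],[0,0,0]],[0.5,[0,0,0],[0,0,0]],[0.7,[0,0,0],[0,0,0]],[0.7,[0,0,0],[0,0,0]],[0.7,[0,0,0],[0,0,0]],[0.7,[0,-0.02,0],[0,0,0]],[0.7,[0,-0.03,0],[0,0,0]],[0.7,[0,-0.04,0],[0,0,0]],[0.7,[0,0,0],[0,0,0]]]}}

```text
clock: 21.45
tcp_pos: [0.4804, -0.0103, 0.2329]
orientation: [-0.787, 1.697, -1.7]
contact_force: [1.3, -0.4, 0.7]
grip_width: 0.0594
```

```bash
python3 - <<'E'
from h import *
f=grab('wrist','w9'); w=cloud(f)
p=sl(w,(.478,-.008),.046,.143,.16); print('mirror',rect(p),np.median(p[:,2]))
p=sl(w,(.478,-.008),.046,.092,.098); print('drum',circ(p))
p=sl(w,(.478,-.008),.046,.056,.064); print('stage',rect(p),np.median(p[:,2]))
w=cloud(grab('scene','scene4')); 
p=sl(w,(.478,-.008),.046,.143,.16); print('mirror',rect(p),np.median(p[:,2]))
p=sl(w,(.478,-.008),.046,.090,.099); print('drum',circ(p),np.median(p[:,2]))
p=sl(w,(.478,-.008),.046,.054,.062); print('stage',rect(p),np.median(p[:,2]))
plan(.6275,-.013,.22,75)
E
```

```text
mirror ((478.1225891113281, -8.833633422851562), (41.90680694580078, 14.138993263244629), 49.60700988769531) 0.1492577208409347
drum ((478.3296203613281, -7.813299655914307), 24.913366317749023)
stage ((478.0884094238281, -8.104022979736328), (59.9403076171875, 59.86397933959961), 22.077871322631836) 0.05734273661258127
mirror ((476.3604736328125, -9.43931770324707), (42.34968566894531, 15.830812454223633), 48.090545654296875) 0.14841098042225243
drum ((477.5569763183594, -8.641670227050781), 25.71177101135254) 0.09309318328633998
stage ((476.806884765625, -8.469894409179688), (61.90327453613281, 61.3079719543457), 22.49553871154785) 0.056829305288033316
t 21.55 tcp [478.   -9.3 228.9] jawyaw -39.81 tooly [ 0.0028  0.0017 -1.    ] grip 59.4 j7 [-1.04 -0.41] F [ 0.6 -0.5 -0.5]
yaw change -65.19 -> turn about tool y 65.19  alt -114.81
tilt fix tool (deg) [-0.06  0.   -0.18]
shift tool mm [-92.9   9.3 117.2]
```

View pics/w9.png

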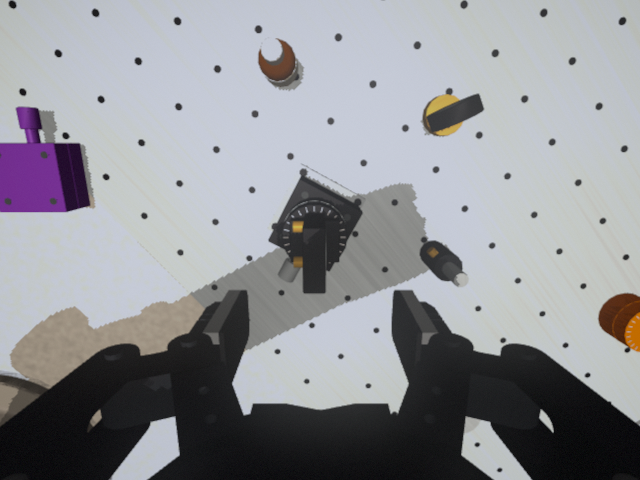

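Call:
{"fn": "jog_arm", "kwargs": {"motion": [[0.7,[-0.0232,0,0.0293],[0,0,0]],[0.7,[-0.0232,0,0.0293],[0,0,0]],[0.7,[-0.0232,0,0.0293],[0,0,0]],[0.7,[-0.0232,0,0.0293],[0,0,0]],[0.7,[0,0.01,0],[0,6.5,0]],[0.7,[0,0.01,0],[0,6.5,0]],[0.7,[0,0.01,0],[0,6.5,0]],[0.7,[0,0.01,0],[0,6.5,0]],[0.7,[0,0.01,0],[0,6.5,0]],[0.7,[0,0,0],[0,6.5,0]]]}}

```text
clock: 22.38
tcp_pos: [0.6245, -0.0137, 0.1738]
orientation: [-0.206, 2.126, -2.125]
contact_force: [0.3, 0.4, 0.0]
grip_width: 0.0597
```

Call:
{"fn": "jog_arm", "kwargs": {"motion": [[0.7,[0,0,0],[0,6.5,0]],[0.7,[0,0,0],[0,6.5,0]],[0.7,[0,0,0],[0,6.5,0]],[0.7,[0,0,0],[0,6.5,0]],[0.7,[0,0,0],[0,0,0]],[0.7,[0,0,0],[0,0,0]],[0.7,[0,0,0],[0,0,0]]]}}

```text
clock: 22.97
tcp_pos: [0.626, -0.0139, 0.1768]
orientation: [-0.267, -2.084, 2.084]
contact_force: [0.7, -0.8, 0.8]
grip_width: 0.0598
```

```bash
python3 - <<'E'
from h import *
f=grab('wrist','w10'); w=cloud(f)
for z0 in (.03,.045,.05):
    p=sl(w,(.6275,-.013),.032,z0,.064); print('lens',len(p),rect(p),np.median(p[:,2]))
p=sl(w,(.6275,-.013),.032,.009,.015); print('foot',circ(p))
plan(.6275,-.013,.042,75)
E
```

```text
lens 1137 ((629.2225341796875, -12.823017120361328), (13.880184173583984, 42.44132614135742), 75.06687927246094) 0.052153067473178466
lens 948 ((628.646484375, -12.634407997131348), (13.879189491271973, 36.843441009521484), 75.19855499267578) 0.053226365988462795
lens 748 ((628.8771362304688, -12.817207336425781), (13.721498489379883, 30.888839721679688), 74.77002716064453) 0.05380452373748382
foot ((628.8291015625, -12.695481300354004), 17.91790199279785)
t 23.02 tcp [626.2 -13.9 177.2] jawyaw -104.74 tooly [-9.e-04  1.e-04 -1.e+00] grip 59.8 j7 [-0.82 -1.19] F [-0.3 -0.1  0. ]
yaw change -0.26 -> turn about tool y 0.26  alt -179.74
tilt fix tool (deg) [-0.    0.    0.05]
shift tool mm [ -1.1 135.2  -1.2]
```

View pics/w10.png

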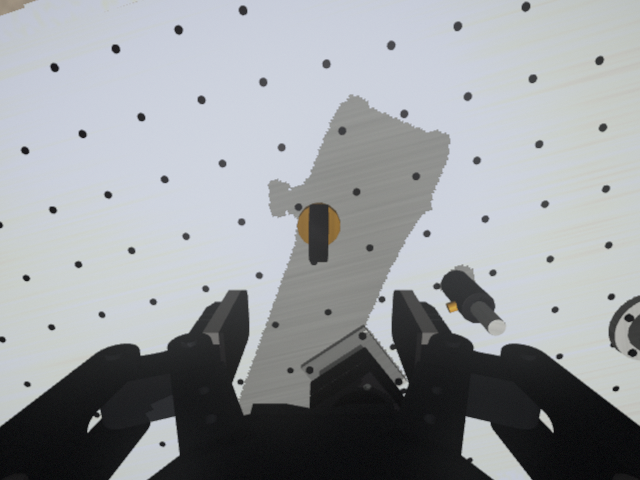

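Call:
{"fn": "jog_arm", "kwargs": {"motion": [[0.7,[-0.001,0.03,-0.0012],[0,0.2,0]],[0.7,[0,0.03,0],[0,0,0]],[0.7,[0,0.03,0],[0,0,0]],[0.7,[0,0.025,0],[0,0,0]],[0.7,[0,0.015,0],[0,0,0]],[0.7,[0,0.004,0],[0,0,0]],[0.7,[0,0,0],[0,0,0]],[0.7,[0,0,0],[0,0,0]]]}}

```text
clock: 23.68
tcp_pos: [0.6286, -0.0132, 0.045]
orientation: [-0.277, -2.082, 2.082]
contact_force: [0.4, -0.9, -0.3]
grip_width: 0.0598
```

```bash
python3 - <<'E'
from h import *
plan(.6284,-.0129,.041,75)
E
```

```text
t 23.68 tcp [628.6 -13.2  45. ] jawyaw -105.05 tooly [ 1.7e-03 -2.0e-04 -1.0e+00] grip 59.8 j7 [-0.73 -1.09] F [ 0.4 -0.9 -0.3]
yaw change 0.05 -> turn about tool y -0.05  alt 179.95
tilt fix tool (deg) [ 0.01  0.   -0.09]
shift tool mm [ 0.3  4.  -0.3]
```

Call:
{"fn": "jog_arm", "kwargs": {"motion": [[0.7,[0,0.004,0],[0,0,0]],[0.5,[0,0,0],[0,0,0]],[0.3,[0,0,0],[0,0,0]],[0.1,[0,0,0],[0,0,0]],[0,[0,0,0],[0,0,0]],[0,[0,0,0],[0,0,0]],[0,[0,0,0],[0,0,0]],[0,[0,0,0],[0,0,0]],[0,[0,0,0],[0,0,0]],[0,[0,0,0],[0,0,0]]], "force": 35}}

```text
clock: 24.52
tcp_pos: [0.628, -0.013, 0.0401]
orientation: [-0.276, -2.081, 2.081]
contact_force: [0.2, 0.2, 5.0]
grip_width: 0.013
```

Call:
{"fn": "jog_arm", "kwargs": {"motion": [[0,[0,0,0],[0,0,0]],[0,[0,0,0],[0,0,0]],[0,[0,-0.015,0],[0,0,0]],[0,[0,-0.03,0],[0,0,0]],[0,[0,-0.035,0],[0,0,0]],[0,[0,-0.035,0],[0,0,0]],[0,[0,-0.015,0],[0,0,0]],[0,[0,0,0],[0,0,0]],[0,[0,0,0],[0,0,0]]]}}

```text
clock: 25.27
tcp_pos: [0.6278, -0.0123, 0.1701]
orientation: [-0.275, -2.083, 2.08]
contact_force: [0.4, 1.2, -1.8]
grip_width: 0.0131
```

```bash
python3 - <<'E'
from h import *
plan(.4577,-.277,.17,None)
E
```

```text
t 25.27 tcp [627.8 -12.3 170.1] jawyaw -105.04 tooly [ 7.e-04  9.e-04 -1.e+00] grip 13.1 j7 [-0.82 -1.2 ] F [ 0.4  1.2 -1.8]
tilt fix tool (deg) [ 0.06  0.   -0.02]
shift tool mm [ 9.560e+01 -2.000e-01  2.998e+02]
```

Call:
{"fn": "jog_arm", "kwargs": {"motion": [[0,[0.012,0,0.0375],[0,0,0]],[0,[0.012,0,0.0375],[0,0,0]],[0,[0.012,0,0.0375],[0,0,0]],[0,[0.012,0,0.0375],[0,0,0]],[0,[0.012,0,0.0375],[0,0,0]],[0,[0.012,0,0.0375],[0,0,0]],[0,[0.012,0,0.0375],[0,0,0]],[0,[0.0116,0,0.0375],[0,0,0]],[0,[0,0,0],[0,0,0]],[0,[0,0,0],[0,0,0]]]}}

```text
clock: 26.1
tcp_pos: [0.4549, -0.2789, 0.1687]
orientation: [-0.278, -2.078, 2.076]
contact_force: [1.1, 1.3, -1.7]
grip_width: 0.0129
```

Call:
{"fn": "jog_arm", "kwargs": {"motion": [[0,[0,0.02,0],[0,0,0]],[0,[0,0.02,0],[0,0,0]],[0,[0,0.01,0],[0,0,0]],[0,[0,0,0],[0,0,0]],[0,[0,0,0],[0,0,0]],[0,[0,0,0],[0,0,0]]]}}

```text
clock: 26.6
tcp_pos: [0.458, -0.2775, 0.1202]
orientation: [-0.275, -2.081, 2.082]
contact_force: [-0.1, 0.4, -0.6]
grip_width: 0.0132
```

```bash
python3 - <<'E'
from h import *
plan(.4577,-.277,.071,None)
f=grab('wrist','w11'); w=cloud(f)
o,M=st(); t=o['tcp_pos']
p=sl(w,t,.03,t[2]+.006,t[2]+.02); print(len(p),'top',p[:,2].max()); 
l=(p-t)@M*1000
for a in (0,2): print(np.percentile(l[:,a],[0,.5,1,50,99,99.5,100]))
p=sl(w,(.4577,-.277),.04,.026,.034); print('ped',len(p),circ(p),rect(p))
p=sl(w,(.4577,-.277),.04,.005,.011); print('fl',len(p),circ(p))
E
```

```text
t 26.6 tcp [ 458.  -277.5  120.2] jawyaw -105.02 tooly [ 2.e-04 -4.e-04 -1.e+00] grip 13.2 j7 [-0.35 -0.63] F [-0.1  0.4 -0.6]
tilt fix tool (deg) [-0.02  0.   -0.02]
shift tool mm [ 0.4 49.2 -0.4]
4995 top 0.14045778941729836
[-19.07968395 -17.53539747 -17.25578479  -7.4260474   14.60382965
  15.09692203  16.22310067]
[-20.55202015 -19.18164321 -17.77079344  -0.30254157  16.84023351
  18.42922919  22.14355913]
ped 2001 ((459.5102233886719, -277.4990234375), 20.913455963134766) ((465.4622802734375, -279.2017517089844), (41.188419342041016, 29.242536544799805), 76.13672637939453)
fl 2730 ((459.38397216796875, -277.5488586425781), 32.128849029541016)
```

View pics/w11.png

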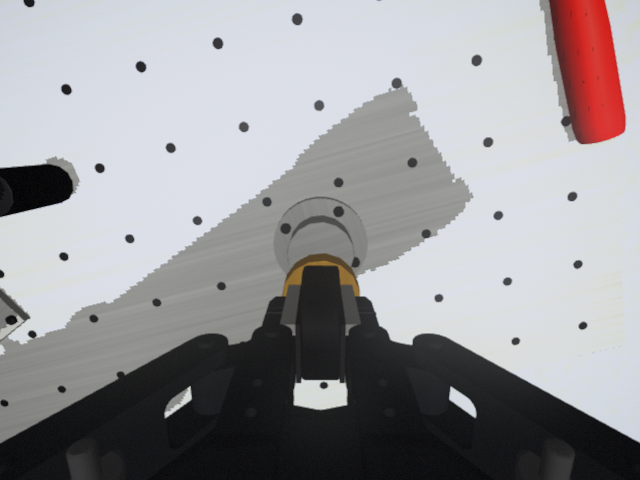

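Call:
{"fn": "jog_arm", "kwargs": {"motion": [[0,[0,0.02,0],[0,0,0]],[0,[0,0.012,0],[0,0,0]],[0,[0,0.007,0],[0,0,0]],[0,[0,0.003,0],[0,0,0]],[0,[0,0,0],[0,0,0]],[0,[0,0,0],[0,0,0]],[0,[0,0,0],[0,0,0]]]}}

```text
clock: 27.23
tcp_pos: [0.4577, -0.278, 0.0783]
orientation: [-0.276, -2.081, 2.082]
contact_force: [0.1, -0.4, -1.2]
grip_width: 0.0128
```

```bash
python3 - <<'E'
from h import *
plan(.4578,-.2773,.0702,None)
w=cloud(grab('scene','scene5'))
p=sl(w,(.458,-.277),.035,.075,.1); print('ring',rect(p),p[:,2].max())
p=sl(w,(.458,-.277),.03,.036,.048); print('foot',len(p),circ(p))
p=sl(w,(.458,-.277),.04,.022,.033); print('ped',len(p),circ(p))
E
```

```text
t 27.23 tcp [ 457.7 -278.    78.3] jawyaw -105.08 tooly [ 7.e-04 -5.e-04 -1.e+00] grip 12.8 j7 [-0.29 -0.58] F [ 0.1 -0.4 -1.2]
tilt fix tool (deg) [-0.01  0.   -0.05]
shift tool mm [ 0.1  8.1 -0.7]
ring ((463.19580078125, -279.1343688964844), (42.28849792480469, 29.63056182861328), 73.46578979492188) 0.09984459240445831
foot 88 ((458.7373046875, -277.2373046875), 17.61093521118164)
ped 173 ((458.6706848144531, -276.8464660644531), 20.9320068359375)
```

Call:
{"fn": "jog_arm", "kwargs": {"motion": [[0,[0,0.003,-0.0004],[0,0,0]],[0,[0,0.002,0],[0,0,0]],[0,[0,0.001,0],[0,0,0]],[0,[0,0,0],[0,0,0]],[0,[0,0,0],[0,0,0]]]}}

```text
clock: 27.7
tcp_pos: [0.4575, -0.2772, 0.0717]
orientation: [-0.275, -2.081, 2.081]
contact_force: [0.4, 0.1, -0.8]
grip_width: 0.013
```

Call:
{"fn": "jog_arm", "kwargs": {"motion": [[0,[0,0.001,0],[0,0,0]],[0,[0,0,0],[0,0,0]],[0,[0,0,0],[0,0,0]]]}}

```text
clock: 27.95
tcp_pos: [0.4576, -0.2772, 0.0708]
orientation: [-0.275, -2.081, 2.081]
contact_force: [0.5, 0.2, -1.5]
grip_width: 0.0136
```

Call:
{"fn": "jog_arm", "kwargs": {"motion": [[0,[0,0.0005,0],[0,0,0]],[0,[0,0,0],[0,0,0]],[0,[0,0,0],[0,0,0]]]}}

```text
clock: 28.2
tcp_pos: [0.4576, -0.2773, 0.0703]
orientation: [-0.275, -2.081, 2.081]
contact_force: [-0.5, 0.2, -0.3]
grip_width: 0.0131
```

Call:
{"fn": "jog_arm", "kwargs": {"motion": [[0,[0,0.0003,0],[0,0,0]],[0,[0,0,0],[0,0,0]],[0,[0,0,0],[0,0,0]]]}}

```text
clock: 28.45
tcp_pos: [0.4576, -0.2774, 0.0702]
orientation: [-0.276, -2.081, 2.081]
contact_force: [-1.3, -1.6, 0.5]
grip_width: 0.0131
```

Call:
{"fn": "jog_arm", "kwargs": {"motion": [[0,[0,0.0004,0],[0,0,0]],[0,[0,0,0],[0,0,0]],[0,[0,0,0],[0,0,0]]]}}

```text
clock: 28.7
tcp_pos: [0.4576, -0.2776, 0.0701]
orientation: [-0.276, -2.081, 2.081]
contact_force: [-1.9, -0.5, 6.3]
grip_width: 0.0134
```

Seated. Release and rise.

Call:
{"fn": "jog_arm", "kwargs": {"motion": [[0.2,[0,0,0],[0,0,0]],[0.3,[0,0,0],[0,0,0]],[0.5,[0,0,0],[0,0,0]],[0.6,[0,0,0],[0,0,0]],[0.6,[0,0,0],[0,0,0]],[0.6,[0,0,0],[0,0,0]],[0.6,[0,-0.02,0],[0,0,0]],[0.6,[0,-0.03,0],[0,0,0]],[0.6,[0,-0.04,0],[0,0,0]],[0.6,[0,-0.03,0],[0,0,0]]]}}

```text
clock: 29.53
tcp_pos: [0.4573, -0.2777, 0.1916]
orientation: [-0.276, -2.08, 2.081]
contact_force: [1.4, 0.1, 0.9]
grip_width: 0.0514
```

Call:
{"fn": "jog_arm", "kwargs": {"motion": [[0.6,[0,-0.03,0],[0,0,0]],[0.6,[0,0,0],[0,0,0]],[0.6,[0,0,0],[0,0,0]],[0.6,[0,0,0],[0,0,0]]]}}

```text
clock: 29.87
tcp_pos: [0.4575, -0.2767, 0.219]
orientation: [-0.274, -2.082, 2.08]
contact_force: [-0.4, 0.2, 0.5]
grip_width: 0.0516
```

```bash
python3 - <<'E'
from h import *
plan(.4578,-.2773,.0702,None)
for n in ('wrist','scene','top'):
    f=grab(n,n+'_end'); w=cloud(f)
    for k,c,rad,a,b,g in [('ring',(.458,-.277),.035,.06,.095,rect),('foot',(.458,-.277),.03,.036,.048,circ),('ped',(.458,-.277),.04,.022,.033,circ),('mirror',(.478,-.008),.046,.143,.16,rect),('drum',(.478,-.008),.046,.09,.098,circ),('stage',(.478,-.008),.046,.054,.062,rect),('post',(.543,-.116),.03,.06,.09,circ),('bottle',(.54,.111),.03,.05,.09,circ)]:
        p=sl(w,c,rad,a,b); print(n,k,len(p),np.round(np.hstack(g(p)[:2]+((g(p)[2],) if g is rect else ())),1) if len(p)>5 else '')
E
```

```text
t 29.87 tcp [ 457.5 -276.7  219. ] jawyaw -105.04 tooly [-3.e-04  9.e-04 -1.e+00] grip 51.6 j7 [-0.47 -0.74] F [-0.4  0.2  0.5]
tilt fix tool (deg) [0.04 0.   0.03]
shift tool mm [ -0.6 148.8   0.6]
wrist ring 1029 [ 459.3 -277.6   13.8   41.4   74.9]
wrist foot 599 [ 458.5 -277.    17.9]
wrist ped 400 [ 459.8 -277.5   20.9]
wrist mirror 0 
wrist drum 117 [468.9 -27.3  12.6]
wrist stage 1701 [478.5  -8.6  60.   63.2  22.3]
wrist post 493 [ 544.6 -116.4    7.2]
wrist bottle 0 
scene ring 265 [ 456.5 -277.7   15.5   43.2   75.4]
scene foot 144 [ 457.4 -275.8   18.1]
scene ped 134 [ 458.9 -276.5   20.6]
scene mirror 191 [476.4  -9.1  42.6  16.5  52.4]
scene drum 175 [477.6  -8.9  25.6]
scene stage 340 [476.5  -8.7  61.9  61.3  20.5]
scene post 80 [ 543.3 -116.7    7.3]
scene bottle 155 [539.  111.2  11. ]
top ring 0 
top foot 0 
top ped 0 
top mirror 174 [476.7  -9.2  41.7  14.   50.3]
top drum 131 [476.8  -8.4  24.7]
top stage 319 [476.8  -8.7  60.   60.1  22.1]
top post 41 [ 543.  -116.1    6.6]
top bottle 100 [539.  112.5  13. ]
```

View pics/scene_end.png

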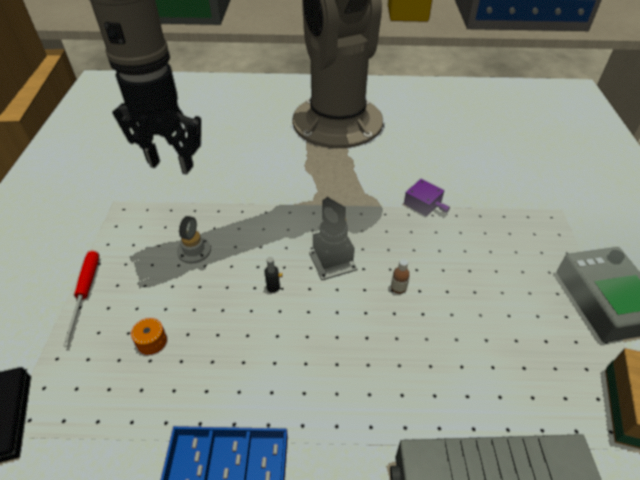

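View pics/wrist_end.png

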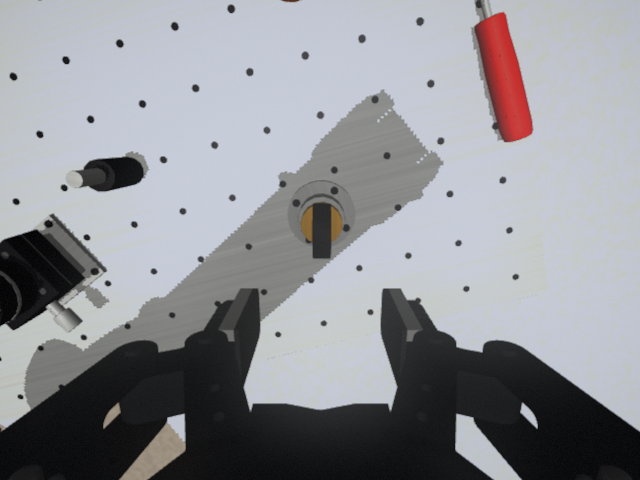

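```bash
python3 -c "
from bench import r
print(r.hand_in())"
```

```text
the job is handed in; nothing more can be done
None
```

The mirror tower is built on the square base and the lens holder stands on the round pedestal. I handed the job in at about 30 s on the robot's clock, and the hand-in reported no verdict.

I placed the linear stage first, then the rotation stage, then the mirror mount, and then the lens holder. Each part was lowered until I felt 5–10 N of contact and then released, with the gripper raised clear afterwards.

**Tower:** in the last pictures the linear stage, rotation stage and mirror mount are centred on each other to about 1 mm. They sit within about 1.5 mm of the base centre measured at the start. The stage's sides are at 22.1° and the base's at 22.1°. The scene camera alone read the stage at 20.5°, from few and partly hidden points.

**Lens holder:** it is upright, with its foot 1–1.5 mm from the pedestal centre in the wrist and scene pictures. The top camera had no view of it.

**Bystanders:** the spare post holder reads within about 1 mm of its starting spot. The bottle reads within about 1.5 mm, which is within calibration. The purple and orange look-alikes were not handled.

The cameras disagreed with each other by 1–2 mm throughout, as their calibration allows.

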